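# Push a piston through the sprung flap gate of a parts washer

## Robot

A 6-joint arm with a two-finger parallel gripper is mounted at the origin on the work surface. World frame = base frame: x ahead of the robot, y to its left, z up, the work surface at z = 0. Lengths are in m, angles in rad, forces in N, time in s.
With the tool pointing down it reaches from about 0.35 to 0.975 m from the base axis. Payload 4.9 kg.
Tool frame: the origin (TCP) lies midway between the tips of the shut fingers; the grasp point (between the pads) lies 19 mm behind it; z points along the fingers, y is the line along which they close (so a half turn about z gives the same grasp; the last joint's range is limited). The gripper opens to 85 mm and grips with 20 to 120 N. Pads are 22 mm wide; open, the fingers measure 114 mm over their backs; the gripper's body (76 mm by 85 mm) begins 54 mm behind the grasp point. The pads swing forward as they close: fully open they stand 13 mm farther back than shut.
Start: joints at [-1.378, 0.053, 1.613, -0, 1.476, -0.119], TCP at [0.192, -0.595, 0.231] pointing down, gripper open.
Joint ranges: [-3.01, 3.01], [-1.01, 2.22], [0.06, 2.58], [-1.02, 4.17], [0.09, 2.62], [-3.14, 3.14]. Speed limits (rad/s): [2.57, 2.57, 3.14, 3.14, 3.14, 3.14].

## Interface

Orientations are given as a rotation vector (axis times angle).
In Python, from station import ctrl, optics, job gives the robot as it stands.
- The arm moves only by the shell command python3 -m jog 'ROWS' [OPENING] [FORCE]. ROWS is JSON, a list of rows, each a list of 2 entries, a list of its own where there are three numbers: the shift along the tool's x, y, z in m, then the turn, a rotation vector about the tool's x, y, z in rad. A call has 1 to 5 rows; each row is the pose to reach, as a shift and turn from the pose commanded when the call began, along the tool's axes at that moment; what a row does not reach only later rows make up. A row lasts 1/10 s, in which the tool goes at most 50 mm and 8.59 degrees, less where a joint would pass 70% of its speed; a pose out of reach is approached as far as the arm can. A call with a gripper value outside its range is refused whole. OPENING is the opening, from 0 (shut) to 1 (fully open), set as the call begins (- or left out, the last holds). The fingers move at their own pace and stop on an object; FORCE is the grip in N (left out, the last holds). Time passes only in rows, so rows that repeat a pose let the fingers close. It gives the time, the measured TCP pose, the force, the opening and the grip force at its end, in the units of the state.
- ctrl.get_obs(): the state, without advancing time (a new reading comes with each control period).
- optics.get_image(name): name is "side" or "top"; returns a dict with "image" (480x640x3 uint8, blue, green, red), "fx", "fy", "cx", "cy" (pixels), "D" ([k1, k2, p1, p2, k3] as OpenCV has them; the pictures are not rectified), "rvec" (rotation vector, rad) and "tvec" (3), from world to camera coordinates, as OpenCV has them. Camera axes: x right, y down, z forward; pixel columns grow to the right and rows downward; lengths in m; the calibration is good to about 2 mm. A picture is of the moment at which its call begins. There is no depth.
- job.finish_job(): hands the job in; it is judged then, once.
The state is a dict: "t": time; "q": joint angles; "dq": joint speeds; "effort": joint torques, N m; "tool_pos": TCP position; "tool_rot": TCP orientation; "contact_force": force on the tool from outside, world axes, zero at the start; "wrist_torque": the same for the moment, N m; "opening": finger opening in m; "grip_force": force on a finger pad.
Only numpy, scipy, OpenCV 4.12 (cv2) and the standard library are available. Lean on these libraries where they do the work, as an engineer would, in place of code of your own. Each camera call takes 0.05 s, during which the arm holds its last target. There are 200 camera calls.

## Task

Stand the small engine piston upright on the infeed lane of the bench parts washer, in front of the shut flap gate, and let go of it. Then push it along the lane through the two sprung flaps until it presses on the sprung rubber bumper inside and you feel the bumper give a little (a push of about 8 to 15 N) for about half a second, without ramming it, and leave it standing inside with both flaps swung shut behind it. Do not knock the piston over, do not press hard on the washer, and leave the other parts on the bench where they are.

Things in the scene. Friction and masses are not known exactly. Their poses are not given: they have to be found in the camera images.
- piston: Bare aluminium engine piston standing upright on the bench: plain cylinder 52 mm diameter, 46 mm high, three dark ring grooves near the top, a round pin bore through the side; 0.18 to 0.36 kg. Origin at the centre of its underside, z up.
- washer: Bench parts washer, fixed. Origin at bench height below the lane middle, in the plane of the shut flaps; x points along the lane the way to push, y left of that, z up. A sheet 330 mm long (x -140 to +190 mm), top 8 mm above the bench, is floor of infeed and chamber. A blue pump housing 120 mm high (filler and pipe on it to 170 mm) stands beyond x = 175 mm.
- washer_infeed (a point): Loading spot: point on the floor of the infeed lane, in the middle, 65 mm before the flap gate (axes as the washer's). The infeed runs from washer x = -140 to 0 mm, is open above and lies between two steel rails: inner faces at y = -31 and +31 mm, 6 mm thick, tops 22 mm above the bench.
- washer_chamber (a point): Point on the chamber floor, lane middle, 100 mm beyond the flap plane. Chamber: washer x 8 to 190 mm; walls' inner faces at y = -43 and +43 mm, tops 60 mm above the bench. Two clear strips (60 to 63 mm up, x 50 to 190 mm) cover it except for a slot y = -22 to +22 mm: too narrow for the piston, but closed fingers reaching down to the floor can follow it along the slot.
- flap_left (a joint): Angle (rad) of the left (+y) flap: upright steel plate, 29 mm from pin to free edge (15 mm gap between the two), 12 to 50 mm above the bench, 4 mm thick, on an upright pin at washer x = 0, y = +36 mm. 0 = shut, across the lane; opens only inwards (pushed along washer +x), to 1.65. Spring moment 0.018 N m shut, 0.043 N m wide open: the two, with the rubbing, resist the piston with up to some 8 N.
- flap_right (a joint): Angle (rad) of the right (-y) flap, mirror image of the left, pin at washer y = -36 mm. The flaps spring shut once piston and fingers are out of their way; the piston clears them when its centre is over 50 mm beyond the flap plane. They grip like barbs on fingers drawn back between them: inside, draw the fingers back only a few mm off the piston, then lift them straight up.
- bumper (a joint): How far (m) the sprung rubber bumper in the chamber is pressed along washer +x: 0 = free; 4 N per mm, ends at 9 mm; over 5 mm (20 N) it is rammed. Flat face 70 mm wide, 11 to 41 mm above the bench, 122 to 148 mm beyond the flap plane: set anew each time and not measured, so find it by feel. It pushes the piston back at most as far as it was pressed in.
- sprocket: Bystander: dark steel cam sprocket lying flat, 71 mm across the teeth, 14 mm thick, with a hub to 26 mm. Origin at the centre of its underside.
- liner: Bystander: steel cylinder liner, an open tube 60 mm outside, 50 mm inside, 50 mm high, standing upright. Origin at the centre of its underside.
- bearing_cap: Bystander: aluminium bearing cap, 26 x 64 x 26 mm. Origin at the centre of its underside.
- spray_a: Bystander: spray can, 64 mm diameter, 190 mm high, standing. Origin at the centre of its underside.
- spray_b: Bystander: spray can, 64 mm diameter, 210 mm high, standing. Origin at the centre of its underside.
- wrench: Bystander: steel wrench 180 mm long lying on the bench. Origin at the middle of its underside.

How it is judged:
By the outcome, as a careful person would: the job done as asked, in the order asked, and still so for the second after the job is handed in, with the robot touching nothing.
It also fails if it takes over 67 s, if anything falls off the work surface, if the arm or the gripper's body presses on something with over 40 N, if the wrist force passes 120 N, or if a joint passes its speed limit or range.

## Working session

There is one attempt and no reset: what is moved stays moved. The work goes in short steps, Python scripts to look and compute and a shell command to move; the robot and the scene stay as the last step left them, time stands still between calls to the robot, and variables do not carry over. Pictures are saved under pics/ and viewed, at most 10 in all, crops included, and the job is handed in when it is done.

```bash
mkdir -p pics; ls; python3 - <<'E'
from station import ctrl,optics
import cv2,numpy as np
o=ctrl.get_obs();print(o)
for n in("top","side"):
    d=optics.get_image(n);cv2.imwrite(f"pics/{n}0.png",d["image"]);print({k:v for k,v in d.items() if k!="image"})
E
```

```text
pics
{'t': 0.0, 'q': array([-1.37802582e+00,  5.33586423e-02,  1.61429966e+00, -1.28952506e-05,
        1.47599674e+00, -1.18986440e-01]), 'dq': array([-2.34587756e-04,  2.82481433e-04,  4.62076009e-05,  1.32526764e-04,
       -5.25188271e-04, -2.75113502e-03]), 'effort': array([-5.41773752e-04, -3.93679869e+01, -3.70176566e+01, -1.12606640e-04,
        7.24849873e-03,  3.41394966e-06]), 'tool_pos': array([ 0.19159153, -0.59425315,  0.23005853]), 'tool_rot': array([-3.10146668e+00, -4.87407942e-01,  1.39545628e-04]), 'contact_force': array([ 0.49509768, -0.06360821, -0.32481694]), 'wrist_torque': array([ 0.03281794, -0.00211586, -0.01086794]), 'grip_force': 0.0, 'opening': 0.08534994614375414}
{'fx': 516.7674486692965, 'fy': 516.7674486692965, 'cx': 316.7465999634995, 'cy': 244.94045137699507, 'D': array([0.03373892, 0.        , 0.        , 0.        , 0.        ]), 'rvec': array([ 2.14928314, -2.12921769,  0.15123408]), 'tvec': array([0.03477038, 0.56860565, 1.02515639])}
{'fx': 558.1985303467405, 'fy': 558.1985303467405, 'cx': 315.309558826952, 'cy': 243.90347534310476, 'D': array([0.02503018, 0.        , 0.        , 0.        , 0.        ]), 'rvec': array([ 0.51390734, -2.6760494 ,  1.22508474]), 'tvec': array([0.52188932, 0.16419766, 1.08935896])}
```

View pics/top0.png

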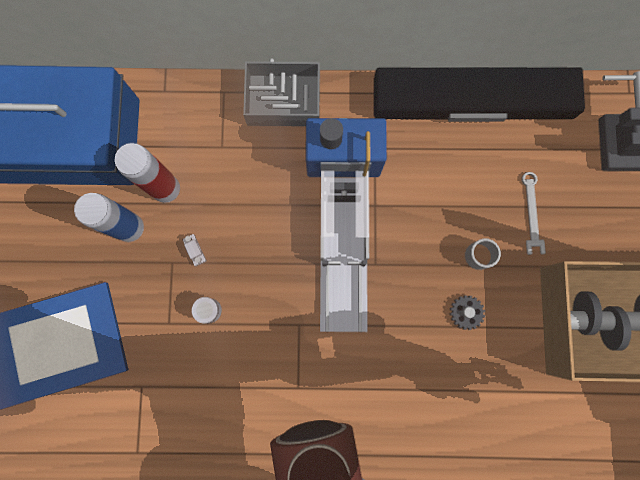

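View pics/side0.png

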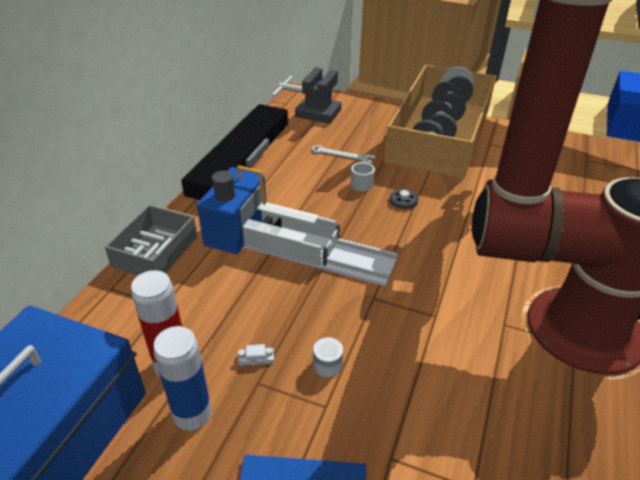

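The top view shows the piston at about (205,310). The washer lane runs up the image from (344,331) to the flaps at about (344,263), with the pump at the far end. The side view shows the piston at (328,357). Next I'll take a close crop and measure.

```bash
cat > h.py <<'E'
import cv2,numpy as np
from station import ctrl,optics,job
def ray(d,uv):
    K=np.array([[d["fx"],0,d["cx"]],[0,d["fy"],d["cy"]],[0,0,1.]])
    R=cv2.Rodrigues(d["rvec"])[0]
    p=cv2.undistortPoints(np.array([[uv]],float),K,d["D"])[0,0]
    return -R.T@d["tvec"],R.T@np.r_[p,1]
def onz(d,uv,z):
    c,r=ray(d,uv);return c+r*(z-c[2])/r[2]
def proj(d,P):
    K=np.array([[d["fx"],0,d["cx"]],[0,d["fy"],d["cy"]],[0,0,1.]])
    return cv2.projectPoints(np.atleast_2d(np.array(P,float)),d["rvec"],d["tvec"],K,d["D"])[0][:,0]
E
python3 - <<'E'
from h import *
d=optics.get_image("top");im=d["image"]
hsv=cv2.cvtColor(im,cv2.COLOR_BGR2HSV)
m=((hsv[...,1]<60)&(hsv[...,2]>90)).astype(np.uint8)
def blob(m,x0,y0,x1,y1):
    s=np.zeros_like(m);s[y0:y1,x0:x1]=m[y0:y1,x0:x1]
    c=max(cv2.findContours(s,cv2.RETR_EXTERNAL,cv2.CHAIN_APPROX_NONE)[0],key=cv2.contourArea);return c
c=blob(m,170,280,240,345);(u,v),r=cv2.minEnclosingCircle(c);x,y,w,h=cv2.boundingRect(c)
print("piston",u,v,r,(x,y,w,h),onz(d,(u,v),.046),onz(d,(u,v),0.03))
print("cam",ray(d,(0,0))[0])
c=blob(m,300,265,390,345);R=cv2.minAreaRect(c);print(R)
b=cv2.boxPoints(R);print(np.array([onz(d,p,.022) for p in b]))
print([onz(d,p,.0)[:2] for p in [(345,263),(344,331)]])
cv2.imwrite("pics/crop.png",cv2.resize(im[110:345,290:400],None,fx=2.5,fy=2.5,interpolation=cv2.INTER_CUBIC))
s=optics.get_image("side");i=s["image"];hsv=cv2.cvtColor(i,cv2.COLOR_BGR2HSV)
m=((hsv[...,1]<70)&(hsv[...,2]>80)).astype(np.uint8)
c=blob(m,300,325,355,390);print("side",cv2.boundingRect(c),proj(s,[onz(d,(u,v),.046)]))
E
```

```text
piston 206.1896514892578 310.5 14.886215209960938 (192, 297, 30, 27) [0.43180959 0.26220755 0.046     ] [0.4321623  0.26573902 0.03      ]
cam [0.40859841 0.02981031 1.09892023]
((343.5, 298.0), (66.0, 47.0), 90.0)
[[ 0.52897     0.03306427  0.022     ]
 [ 0.52987639 -0.06529758  0.022     ]
 [ 0.39373958 -0.06459019  0.022     ]
 [ 0.39270864  0.03183598  0.022     ]]
[array([ 0.53621782, -0.02028183]), array([ 0.39290921, -0.01839711])]
side (313, 337, 31, 40) [[328.74458631 346.92505667]]
```

View pics/crop.png

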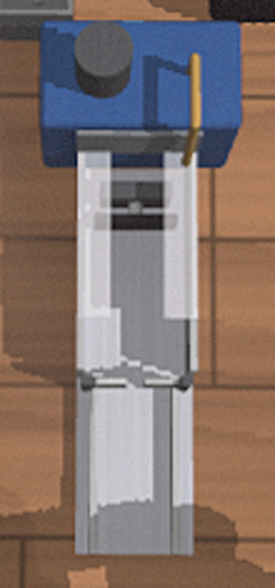

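The crop (scale 2.5) shows the flap pins at about (87,383) and (184,383), the rails running up from y=553, and the bumper face near y=229. I'll work out the lane axis from these edges.

```bash
python3 - <<'E'
from h import *
d=optics.get_image("top");im=d["image"]
P=lambda x,y:((x+.5)/2.5-.5+290,(y+.5)/2.5-.5+110)
for n,x,y,z in[("pinL",87,383,.052),("pinR",184,383,.052),("nearL",75,553,.008),("nearR",193,553,.008),("bump",136,229,.041),("pumpL",42,165,.12),("pumpR",228,165,.12)]:
    print(n,onz(d,P(x,y),z).round(4))
# sheet side edges, subpixel by gradient of saturation along rows
s=cv2.cvtColor(im,cv2.COLOR_BGR2HSV)[...,1].astype(float)
for a,b in((312,330),(358,376)):
    pts=[]
    for v in range(272,329):
        g=np.abs(np.diff(s[v,a:b]));k=g.argmax()
        k0=max(k-1,0);w=g[k0:k+2];u=a+.5+(np.arange(k0,k0+len(w))*w).sum()/w.sum();pts.append(onz(d,(u,v),.008)[:2])
    pts=np.array(pts);f=np.polyfit(pts[:,0],pts[:,1],1);r=pts[:,1]-np.polyval(f,pts[:,0]);ok=abs(r)<.002
    f=np.polyfit(pts[ok,0],pts[ok,1],1);print("edge slope",f[0],"y at .45,.53",np.polyval(f,[.45,.53]),r.std())
pu=s[:,343];print(np.abs(np.diff(pu[324:336])))
o=ctrl.get_obs()
R=cv2.Rodrigues(o["tool_rot"])[0];print("toolshift to (.45,-.2,.23):",R.T@(np.array([.45,-.2,.23])-o["tool_pos"]))
E
```

```text
pinL [0.53   0.0238 0.052 ]
pinR [ 0.5307 -0.0551  0.052 ]
nearL [0.3927 0.0325 0.008 ]
nearR [ 0.3937 -0.0656  0.008 ]
bump [ 0.6615 -0.0163  0.041 ]
pumpL [0.6933 0.0607 0.12  ]
pumpR [ 0.6943 -0.0845  0.12  ]
edge slope 0.004313196458301025 y at .45,.53 [0.03337575 0.0337208 ] 0.00022054207473263932
edge slope 0.005587795064864059 y at .45,.53 [-0.06647388 -0.06602686] 0.0002665636400109924
[ 4.  6.  4.  2.  2.  2.  5. 88. 17.  1. 16.]
toolshift to (.45,-.2,.23): [ 0.36691803 -0.29631142  0.0010428 ]
```

```bash
python3 -m jog '[[[0.367,-0.296,0],[0,0,-0.6]],[[0.367,-0.296,0],[0,0,-0.6]],[[0.367,-0.296,0],[0,0,-0.6]],[[0.367,-0.296,0],[0,0,-0.6]],[[0.367,-0.296,0],[0,0,-0.6]]]' 1; cat > to.py <<'E'
import sys
from h import *
o=ctrl.get_obs();R=cv2.Rodrigues(o["tool_rot"])[0]
x,y,z,yaw=map(float,sys.argv[1:5]) # yaw deg of tool x, tool down
c,s=np.cos(np.radians(yaw)),np.sin(np.radians(yaw))
T=np.array([[c,s,0],[s,-c,0],[0,0,-1]]);np.set_printoptions(precision=4,suppress=True)
print("pos",o["tool_pos"],"shift",R.T@(np.array([x,y,z])-o["tool_pos"]),"turn",cv2.Rodrigues(R.T@T)[0].ravel(),"F",o["contact_force"],"open",o["opening"],o["grip_force"],o["t"])
E
python3 to.py .432 .264 .2 90
```

```text
t: 0.75
tool_pos: [0.3294, -0.384, 0.2312]
tool_rot: [2.819, 1.386, 0.0]
contact_force: [1.0, -0.6, -0.2]
opening: 0.0848
grip_force: 0.0
pos [ 0.3294 -0.384   0.2312] shift [ 0.5757 -0.3147  0.0312] turn [ 0.0003 -0.     -0.6572] F [ 1.0389 -0.5652 -0.1544] open 0.08475772076407788 0.0 0.75
```

```bash
python3 -m jog '[[[0.576,-0.315,0],[0,0,-0.657]],[[0.576,-0.315,0],[0,0,-0.657]],[[0.576,-0.315,0],[0,0,-0.657]],[[0.576,-0.315,0],[0,0,-0.657]],[[0.576,-0.315,0],[0,0,-0.657]]]'; python3 to.py .432 .264 .13 90
```

```text
t: 1.25
tool_pos: [0.3681, -0.1371, 0.2314]
tool_rot: [2.22, 2.222, 0.001]
contact_force: [1.4, 0.2, 0.4]
opening: 0.0855
grip_force: 0.0
pos [ 0.3681 -0.1371  0.2314] shift [0.401  0.0642 0.1013] turn [0.0009 0.0003 0.001 ] F [1.4382 0.1552 0.4412] open 0.08552165228118579 0.0 1.25
```

```bash
python3 -m jog '[[[0.401,0.064,0.08],[0,0,0]],[[0.401,0.064,0.08],[0,0,0]],[[0.401,0.064,0.08],[0,0,0]],[[0.401,0.064,0.08],[0,0,0]],[[0.401,0.064,0.08],[0,0,0]]]';python3 -m jog '[[[0.151,0.024,0.03],[0,0,0]],[[0.151,0.024,0.03],[0,0,0]],[[0.151,0.024,0.03],[0,0,0]],[[0.151,0.024,0.03],[0,0,0]]]'; python3 to.py .432 .264 .1 90
python3 - <<'E'
from h import *
a=optics.get_image("top")["image"][260:360,150:260];b=optics.get_image("side")["image"][270:420,230:430]
a=cv2.resize(a,(440,400));b=cv2.resize(b,(360,400)) if 0 else cv2.resize(b,(360,270))
c=np.zeros((400,800,3),np.uint8);c[:,:440]=a;c[:270,440:]=b;cv2.imwrite("pics/g1.png",c)
E
```

```text
t: 1.75
tool_pos: [0.4073, 0.1054, 0.183]
tool_rot: [2.222, 2.219, 0.002]
contact_force: [0.5, -0.5, 1.0]
opening: 0.0853
grip_force: 0.0
t: 2.15
tool_pos: [0.4307, 0.258, 0.1512]
tool_rot: [-2.216, -2.224, 0.003]
contact_force: [-0.3, -1.5, -0.7]
opening: 0.0855
grip_force: 0.0
pos [0.4307 0.258  0.1512] shift [0.006  0.0015 0.0512] turn [-0.0029 -0.0002  0.0034] F [-0.3213 -1.4566 -0.6665] open 0.08550154393499253 0.0 2.15
```

View pics/g1.png

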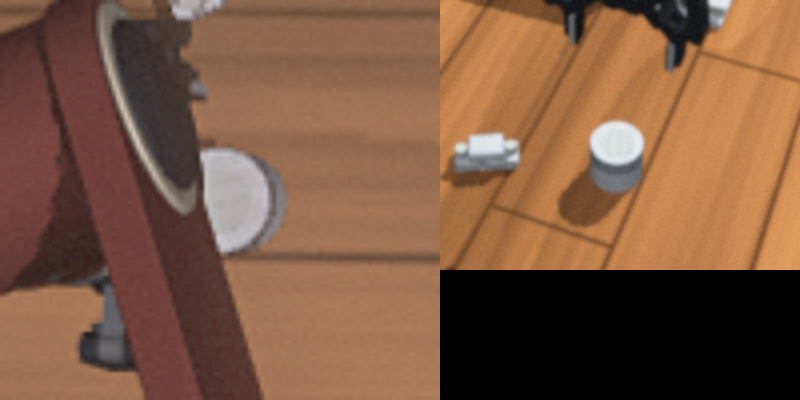

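The picture shows the fingers straddling the standing piston, with the finger line centred over it. I'll go down and grip.

```bash
python3 -m jog '[[[0.006,0.0015,0.045],[0,0,0]],[[0.006,0.0015,0.09],[0,0,0]],[[0.006,0.0015,0.12],[0,0,0]],[[0.006,0.0015,0.144],[0,0,0]],[[0.006,0.0015,0.144],[0,0,0]]]'; python3 to.py .432 .264 .006 90;python3 -m jog '[[[0,0,0],[0,0,0]],[[0,0,0],[0,0,0]],[[0,0,0],[0,0,0]],[[0,0,0],[0,0,0]],[[0,0,0],[0,0,0]]]' 0.5 30;python3 -m jog '[[[0,0,0],[0,0,0]],[[0,0,0],[0,0,0]],[[0,0,0],[0,0,0]]]' 0.4 40
```

```text
t: 2.75
tool_pos: [0.4305, 0.2574, 0.0058]
tool_rot: [-2.224, -2.215, 0.011]
contact_force: [-0.5, -0.7, -0.6]
opening: 0.0853
grip_force: 0.0
pos [0.4305 0.2574 0.0058] shift [ 0.0066  0.0015 -0.0002] turn [-0.0067  0.0032 -0.0041] F [-0.5009 -0.658  -0.6434] open 0.08529325015755299 0.0 2.75
t: 3.25
tool_pos: [0.4348, 0.2605, 0.0115]
tool_rot: [2.222, 2.218, 0.004]
contact_force: [-2.0, -2.8, 7.5]
opening: 0.0513
grip_force: 32.2
t: 3.55
tool_pos: [0.4348, 0.2605, 0.0115]
tool_rot: [2.222, 2.218, 0.004]
contact_force: [-2.6, -3.0, 7.5]
opening: 0.0514
grip_force: 40.3
```

```bash
python3 -m jog '[[[0,0,-0.02],[0,0,0]],[[0,0,-0.06],[0,0,0]],[[0,0,-0.08],[0,0,0]],[[-0.05,0.01,-0.08],[0,0,0]],[[-0.1,0.02,-0.08],[0,0,0]]]'; python3 to.py .468 -.0165 .06 90.3
```

```text
t: 4.05
tool_pos: [0.4537, 0.1621, 0.0912]
tool_rot: [2.217, 2.222, 0.006]
contact_force: [1.0, -1.0, -2.1]
opening: 0.051
grip_force: 42.9
pos [0.4537 0.1621 0.0912] shift [-0.1787  0.0137  0.0311] turn [ 0.0046 -0.0005 -0.003 ] F [ 1.0319 -1.0294 -2.1063] open 0.050980637010468774 42.93343126773834 4.05
```

```bash
python3 -m jog '[[[-0.05,0.004,0],[0,0,0]],[[-0.1,0.008,0],[0,0,0]],[[-0.14,0.012,0.01],[0,0,0]],[[-0.17,0.0137,0.02],[0,0,0]],[[-0.179,0.0137,0.028],[0,0,-0.003]]]';python3 -m jog '[[[0,0,0],[0,0,0]],[[0,0,0],[0,0,0]],[[0,0,0],[0,0,0]]]'; python3 to.py .468 -.0165 .0205 90.3
python3 - <<'E'
from h import *
a=optics.get_image("top")["image"][230:340,280:400];s=optics.get_image("side")["image"];b=s[200:300,230:400]
c=np.zeros((400,800,3),np.uint8);c[:367,:400]=cv2.resize(a,(400,367));c[:235,400:]=cv2.resize(b,(400,235));cv2.imwrite("pics/p1.png",c)
E
```

```text
t: 4.55
tool_pos: [0.4663, -0.0195, 0.0612]
tool_rot: [2.223, 2.218, 0.001]
contact_force: [-0.0, -0.3, -2.1]
opening: 0.0513
grip_force: 42.9
t: 4.85
tool_pos: [0.4663, -0.0158, 0.0615]
tool_rot: [2.218, 2.224, 0.001]
contact_force: [0.3, 0.1, -2.1]
opening: 0.0513
grip_force: 42.9
pos [ 0.4663 -0.0158  0.0615] shift [-0.0007  0.0017  0.041 ] turn [ 0.0008 -0.0002 -0.0025] F [ 0.2651  0.1199 -2.1455] open 0.05129244088026362 42.88712203502655 4.85
```

View pics/p1.png

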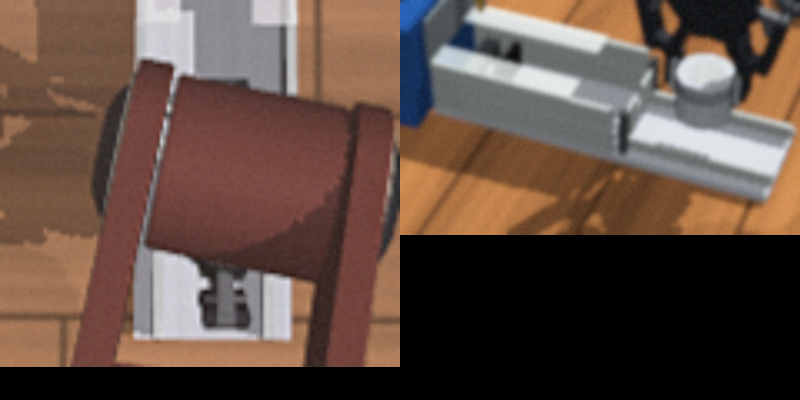

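The top view is blocked by the arm. The side view shows the held piston over the lane, with its top ellipse near side pixel (360,232). I'll check its lateral position by casting that pixel onto the plane of the piston's top.

```bash
python3 - <<'E'
from h import *
np.set_printoptions(precision=4,suppress=True)
s=optics.get_image("side");im=s["image"]
g=cv2.cvtColor(im,cv2.COLOR_BGR2HSV)
m=((g[...,1]<60)&(g[...,2]>185)).astype(np.uint8)
m2=np.zeros_like(m);m2[220:246,345:378]=m[220:246,345:378]
c=max(cv2.findContours(m2,cv2.RETR_EXTERNAL,cv2.CHAIN_APPROX_NONE)[0],key=cv2.contourArea)
print(cv2.boundingRect(c),cv2.fitEllipse(cv2.convexHull(c)))
(u,v),_,_=cv2.fitEllipse(cv2.convexHull(c))
print("top centre",onz(s,(u,v),.096))
print("pred ellipse ctr",proj(s,[[.466,-.0165,.096],[.466,-.0125,.096]]))
w=lambda x,y,z:[.533+x,-.0163+.005*x+y,z]
print("lane pts",proj(s,[w(-.14,.05,.008),w(-.14,-.05,.008),w(0,.036,.05),w(0,-.036,.05),w(-.14,.037,.022),w(-.14,-.037,.022)]))
b=im[190:300,240:410];cv2.imwrite("pics/p2.png",cv2.resize(b,None,fx=4.7,fy=4.7,interpolation=cv2.INTER_CUBIC))
E
```

```text
(348, 223, 24, 15) ((358.8121643066406, 229.50729370117188), (14.800719261169434, 23.31934356689453), 83.95623779296875)
top centre [ 0.469  -0.0122  0.096 ]
pred ellipse ctr [[360.8241 228.6515]
 [360.2259 229.7784]]
lane pts [[384.2827 283.2827]
 [396.9944 253.7231]
 [324.4119 247.919 ]
 [335.9935 228.1065]
 [386.5916 274.46  ]
 [396.042  252.6349]]
```

View pics/p2.png

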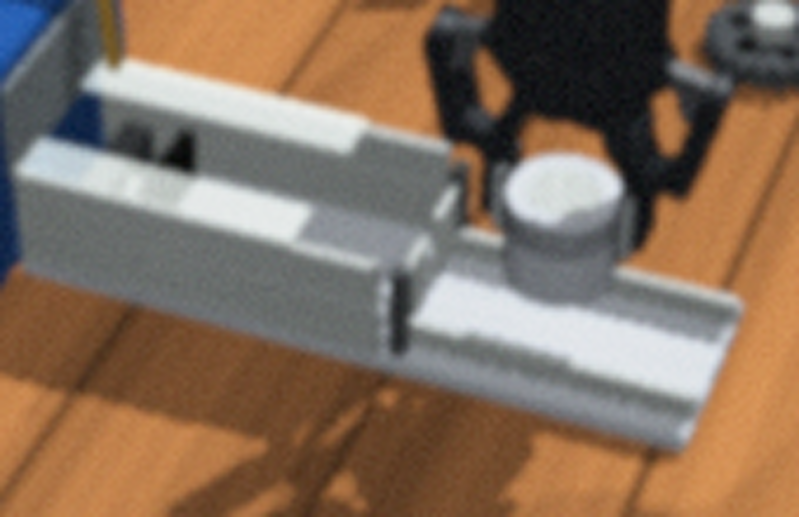

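The refined crop shows the piston clear above the lane at top centre (360,230), with the corners and pins where predicted. The piston sits about 4 mm to the left, so I'll correct that and lower it.

```bash
python3 -m jog '[[[-0.004,0.001,0.005],[0,0,-0.003]],[[-0.004,0.001,0.015],[0,0,-0.003]],[[-0.004,0.001,0.025],[0,0,-0.003]],[[-0.004,0.001,0.033],[0,0,-0.003]],[[-0.004,0.001,0.038],[0,0,-0.003]]]';python3 -m jog '[[[0,0,0.001],[0,0,0]],[[0,0,0.002],[0,0,0]],[[0,0,0.003],[0,0,0]],[[0,0,0.003],[0,0,0]]]'; python3 to.py .468 -.0165 .0195 90.3
```

```text
t: 5.5
tool_pos: [0.466, -0.0207, 0.0213]
tool_rot: [-2.216, -2.224, 0.002]
contact_force: [-0.1, -0.3, -2.7]
opening: 0.0511
grip_force: 42.9
t: 5.9
tool_pos: [0.4673, -0.021, 0.0203]
tool_rot: [2.217, 2.225, 0.001]
contact_force: [0.4, -0.3, -1.7]
opening: 0.0513
grip_force: 42.9
pos [ 0.4673 -0.021   0.0203] shift [0.0045 0.0007 0.0008] turn [ 0.0006  0.0001 -0.0013] F [ 0.373  -0.2774 -1.7333] open 0.051256553422202145 42.88773536682129 5.9
```

```bash
python3 -m jog '[[[0,0,0.001],[0,0,0]],[[0,0,0.002],[0,0,0]],[[0,0,0.002],[0,0,0]]]'; python3 to.py .468 -.0165 .0195 90.3
```

```text
t: 6.2
tool_pos: [0.4674, -0.021, 0.0196]
tool_rot: [-2.217, -2.226, 0.0]
contact_force: [-5.2, 0.2, 8.2]
opening: 0.0512
grip_force: 44.0
pos [ 0.4674 -0.021   0.0196] shift [0.0045 0.0006 0.0001] turn [-0.0003  0.0001 -0.001 ] F [-5.1768  0.2141  8.2155] open 0.05120188521842686 43.96245360374451 6.2
```

```bash
python3 -m jog '[[[0,0,-0.001],[0,0,0]],[[0,0,-0.001],[0,0,0]]]';python3 -m jog '[[[0,0,-0.001],[0,0,0]],[[0,0,-0.001],[0,0,0]],[[0,0,-0.001],[0,0,0]],[[0,0,-0.001],[0,0,0]]]' 0.85 20; python3 to.py .468 -.0165 .1 90.3
```

```text
t: 6.4
tool_pos: [0.4675, -0.0211, 0.0196]
tool_rot: [2.216, 2.225, 0.001]
contact_force: [-1.4, 1.1, 2.3]
opening: 0.0511
grip_force: 43.0
t: 6.8
tool_pos: [0.467, -0.0209, 0.0199]
tool_rot: [2.217, 2.226, 0.0]
contact_force: [0.3, -0.3, 0.2]
opening: 0.0723
grip_force: 0.0
pos [ 0.467  -0.0209  0.0199] shift [ 0.0044  0.001  -0.0801] turn [ 0.     -0.     -0.0013] F [ 0.2599 -0.2747  0.1874] open 0.07233238621262036 0.0 6.8
```

```bash
python3 -m jog '[[[0,0,-0.03],[0,0,0]],[[0,0,-0.075],[0,0,0]],[[0,0,-0.09],[0,0,0]],[[0.004,-0.04,-0.09],[0,0,0]],[[0.004,-0.06,-0.09],[0,0,0]]]';python3 -m jog '[[[0,0,0],[0,0,0]],[[0,0,0],[0,0,0]],[[0,0,0],[0,0,0]],[[0,0,0],[0,0,0]],[[0,0,0],[0,0,0]]]' 0; python3 to.py .41 -.0168 .013 90.3
python3 - <<'E'
from h import *
np.set_printoptions(precision=4,suppress=True)
s=optics.get_image("side");im=s["image"];d=optics.get_image("top")
c=np.zeros((440,800,3),np.uint8);c[:,:440]=cv2.resize(d["image"][230:340,290:400],(440,440));c[:233,440:]=cv2.resize(im[190:300,240:410],(360,233));cv2.imwrite("pics/r1.png",c)
w=lambda x,y,z:[.533+x,-.0163+.005*x+y,z]
print(proj(s,[w(-.065,0,.054)]),proj(d,[w(-.065,0,.054)]))
E
```

```text
t: 7.3
tool_pos: [0.4058, -0.0169, 0.1101]
tool_rot: [-2.216, -2.226, 0.0]
contact_force: [-0.7, 0.0, 0.4]
opening: 0.0728
grip_force: 0.0
t: 7.8
tool_pos: [0.4075, -0.0172, 0.11]
tool_rot: [-2.217, -2.226, 0.0]
contact_force: [0.2, -0.5, -0.0]
opening: 0.0006
grip_force: 0.0
pos [ 0.4075 -0.0172  0.11  ] shift [0.0004 0.0026 0.097 ] turn [-0.0002 -0.0001 -0.0011] F [ 0.2386 -0.4655 -0.04  ] open 0.0006171621309528982 0.0 7.8
[[358.8494 243.5853]] [[344.3574 293.5596]]
```

View pics/r1.png

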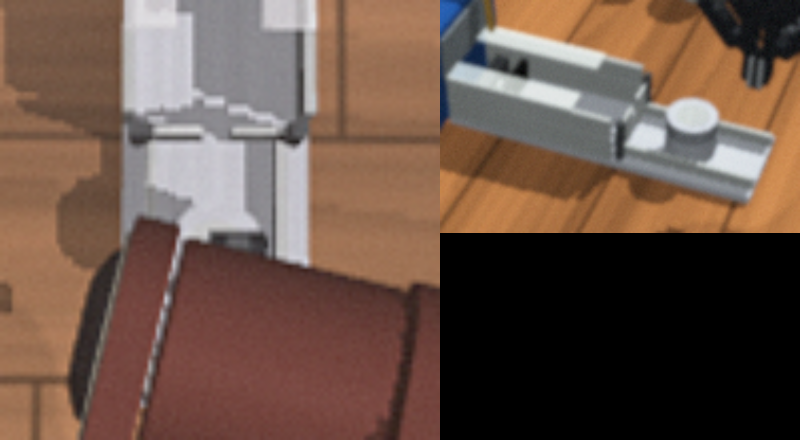

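The side view shows the piston standing alone in the lane at (359,245), close to the predicted (359,244). The top view shows the flaps shut. I'll lower the closed fingers behind it.

```bash
python3 -m jog '[[[0,0,0.04],[0,0,0]],[[0,0,0.07],[0,0,0]],[[0,0,0.088],[0,0,0]],[[0,0,0.095],[0,0,0]],[[0,0,0.095],[0,0,0]]]';python3 -m jog '[[[0,0.006,0],[0,0,0]],[[0,0.012,0],[0,0,0]],[[0,0.017,0],[0,0,0]],[[0,0.022,0],[0,0,0]],[[0,0.026,0],[0,0,0]]]'; python3 to.py .50 -.0165 .013 90.3
```

```text
t: 8.4
tool_pos: [0.4063, -0.017, 0.0142]
tool_rot: [-2.216, -2.224, 0.002]
contact_force: [0.2, -0.2, -0.1]
opening: -0.0003
grip_force: 0.0
t: 8.9
tool_pos: [0.4332, -0.0172, 0.016]
tool_rot: [-2.216, -2.225, 0.003]
contact_force: [-7.0, -1.0, 10.1]
opening: -0.0
grip_force: 5.5
pos [ 0.4332 -0.0172  0.016 ] shift [0.0004 0.0669 0.0028] turn [-0.0021  0.0002 -0.0008] F [-6.9558 -0.9852 10.0866] open -8.68434464273401e-06 5.465590562671423 8.9
```

```bash
python3 -m jog '[[[0,0,-0.002],[0,0,0]],[[0,0,-0.004],[0,0,0]],[[0,0,-0.004],[0,0,0]]]'; python3 to.py .50 -.0165 .013 90.3
python3 - <<'E'
from h import *
s=optics.get_image("side");cv2.imwrite("pics/c1.png",cv2.resize(s["image"][200:300,300:420],None,fx=6,fy=6,interpolation=cv2.INTER_CUBIC))
E
```

```text
t: 9.2
tool_pos: [0.4335, -0.0171, 0.0194]
tool_rot: [2.216, 2.225, 0.001]
contact_force: [0.5, -0.3, -0.8]
opening: -0.0002
grip_force: 0.0
pos [ 0.4335 -0.0171  0.0194] shift [0.0003 0.0665 0.0065] turn [ 0.0012  0.0002 -0.0012] F [ 0.5315 -0.2722 -0.7684] open -0.00019819059616962042 0.0 9.2
```

View pics/c1.png

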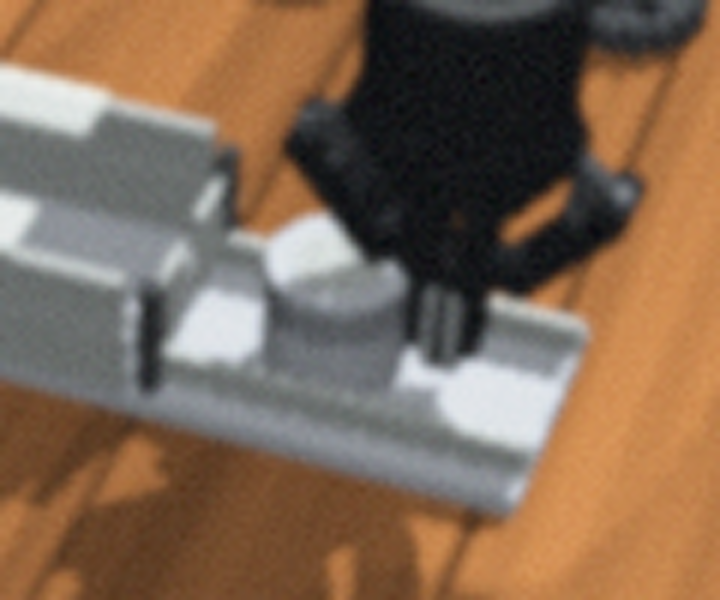

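The picture shows the gripper's bulging finger linkage overhanging the piston's rim at crop (380,240), and that is what caused the upward force. I'll raise the fingertips to about z = 0.032 so the linkage clears the piston and the strips, then push.

```bash
python3 -m jog '[[[0,0,-0.006],[0,0,0]],[[0,0,-0.0125],[0,0,0]],[[0,0.006,-0.0125],[0,0,0]],[[0,0.012,-0.0125],[0,0,0]],[[0,0.018,-0.0125],[0,0,0]]]' 0 60; python3 -m jog '[[[0,0.005,0],[0,0,0]],[[0,0.01,0],[0,0,0]],[[0,0.015,0],[0,0,0]],[[0,0.02,0],[0,0,0]]]'; python3 to.py .50 -.0165 .032 90.3
```

```text
t: 9.75
tool_pos: [0.4513, -0.017, 0.0315]
tool_rot: [-2.217, -2.226, 0.001]
contact_force: [-3.1, 0.6, 2.1]
opening: 0.0001
grip_force: 1.5
t: 10.15
tool_pos: [0.4705, -0.0168, 0.0312]
tool_rot: [-2.215, -2.225, 0.003]
contact_force: [-7.4, 0.6, 6.3]
opening: -0.0002
grip_force: 3.6
pos [ 0.4705 -0.0168  0.0312] shift [ 0.0002  0.0295 -0.0008] turn [-0.0028 -0.0002 -0.001 ] F [-7.3594  0.5697  6.2685] open -0.00023864801501680846 3.5785862803459167 10.15
```

```bash
python3 - <<'E'
from h import *
o=ctrl.get_obs();print(o["contact_force"],o["wrist_torque"],o["tool_pos"])
s=optics.get_image("side");cv2.imwrite("pics/c2.png",cv2.resize(s["image"][190:290,290:410],None,fx=6,fy=6,interpolation=cv2.INTER_CUBIC))
E
```

```text
[-7.35937825  0.56965255  6.26853576] [0.01414673 0.98485187 0.03735065] [ 0.47049012 -0.01683182  0.0312414 ]
```

View pics/c2.png

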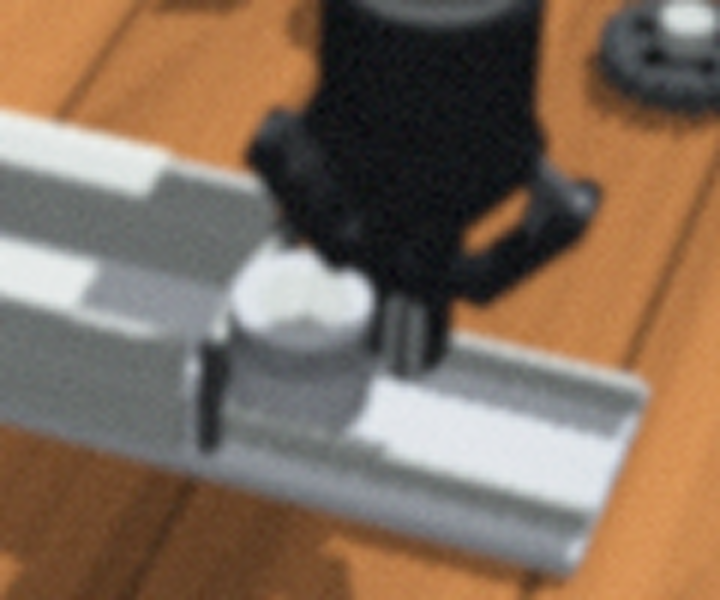

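The picture shows the piston upright with its front at the flaps, about (225,330), and the finger against its back. I'll back off, go slightly lower for a sturdier push height, and compare forces.

```bash
python3 -m jog '[[[0,-0.006,0],[0,0,0]],[[0,-0.012,0],[0,0,0]],[[0,-0.012,0.007],[0,0,0]],[[0,-0.012,0.007],[0,0,0]]]'; python3 -m jog '[[[0,0.004,0],[0,0,0]],[[0,0.008,0],[0,0,0]],[[0,0.008,0],[0,0,0]]]';  python3 -m jog '[[[0,0.003,0],[0,0,0]],[[0,0.006,0],[0,0,0]],[[0,0.006,0],[0,0,0]]]'; python3 - <<'E'
from h import *
s=optics.get_image("side");print(onz(s,(340.4,238.8),.054),onz(s,(359,245.2),.054))
E
```

```text
t: 10.6
tool_pos: [0.458, -0.0168, 0.0234]
tool_rot: [-2.216, -2.225, 0.001]
contact_force: [0.6, -0.4, 0.1]
opening: 0.0001
grip_force: 0.0
t: 10.9
tool_pos: [0.468, -0.0171, 0.0249]
tool_rot: [2.216, 2.225, 0.001]
contact_force: [-0.4, 0.7, 0.3]
opening: 0.0
grip_force: 0.0
t: 11.2
tool_pos: [0.4724, -0.0169, 0.0244]
tool_rot: [-2.215, -2.225, 0.003]
contact_force: [-4.5, -0.6, 3.5]
opening: 0.0003
grip_force: 2.1
[ 0.5100219  -0.01683461  0.054     ] [ 0.46604326 -0.01172693  0.054     ]
```

```bash
python3 -m jog '[[[0,0.005,0],[0,0,0]],[[0,0.01,0],[0,0,0]],[[0,0.015,0],[0,0,0]],[[0,0.02,0],[0,0,0]]]'; python3 -m jog '[[[0,0.005,0],[0,0,0]],[[0,0.01,0],[0,0,0]],[[0,0.015,0],[0,0,0]],[[0,0.02,0],[0,0,0]],[[0,0.025,0],[0,0,0]]]'; python3 to.py .57 -.0163 .024 90.3
```

```text
t: 11.65
tool_pos: [0.4914, -0.0168, 0.0241]
tool_rot: [-2.214, -2.224, 0.005]
contact_force: [-8.3, 0.1, 8.0]
opening: 0.0002
grip_force: 4.5
t: 12.15
tool_pos: [0.5171, -0.0167, 0.0242]
tool_rot: [-2.215, -2.225, 0.003]
contact_force: [-5.7, -1.2, 4.1]
opening: 0.0002
grip_force: 2.5
pos [ 0.5171 -0.0167  0.0242] shift [0.0001 0.0529 0.    ] turn [-0.0026 -0.0001 -0.0011] F [-5.6793 -1.1554  4.118 ] open 0.00018485039667672488 2.5451036542654037 12.15
```

```bash
python3 -m jog '[[[0,0.005,0],[0,0,0]],[[0,0.01,0],[0,0,0]],[[0,0.015,0],[0,0,0]],[[0,0.02,0],[0,0,0]],[[0,0.025,0],[0,0,0]]]'; python3 -m jog '[[[0,0.005,0],[0,0,0]],[[0,0.01,0],[0,0,0]],[[0,0.015,0],[0,0,0]],[[0,0.02,0],[0,0,0]],[[0,0.025,0],[0,0,0]]]'; python3 to.py .57 -.0163 .024 90.3
```

```text
t: 12.65
tool_pos: [0.543, -0.0166, 0.0241]
tool_rot: [-2.216, -2.225, 0.001]
contact_force: [-2.0, 0.3, 0.7]
opening: 0.0002
grip_force: 1.7
t: 13.15
tool_pos: [0.5687, -0.0166, 0.0247]
tool_rot: [2.217, 2.226, 0.001]
contact_force: [-1.3, -0.3, 0.3]
opening: -0.0001
grip_force: 0.8
pos [ 0.5687 -0.0166  0.0247] shift [0.0003 0.0013 0.0007] turn [ 0.0007  0.0001 -0.0012] F [-1.2509 -0.2599  0.2693] open -6.255409258105525e-05 0.8029839210212231 13.15
```

Free sliding takes about 1.3 N. I'll slow down now to find the bumper by feel.

```bash
python3 -m jog '[[[0,0.003,0],[0,0,0]],[[0,0.006,0],[0,0,0]],[[0,0.009,0],[0,0,0]],[[0,0.012,0],[0,0,0]],[[0,0.015,0],[0,0,0]]]'; python3 -m jog '[[[0,0.001,0],[0,0,0]],[[0,0.002,0],[0,0,0]],[[0,0.003,0],[0,0,0]]]';  python3 -m jog '[[[0,0.001,0],[0,0,0]],[[0,0.002,0],[0,0,0]]]'
```

```text
t: 13.65
tool_pos: [0.5831, -0.0165, 0.0244]
tool_rot: [-2.217, -2.226, 0.0]
contact_force: [-2.2, -0.5, 0.5]
opening: 0.0005
grip_force: 0.8
t: 13.95
tool_pos: [0.5859, -0.0164, 0.0244]
tool_rot: [-2.217, -2.226, 0.0]
contact_force: [-1.7, 0.2, 0.7]
opening: 0.0
grip_force: 0.8
t: 14.15
tool_pos: [0.588, -0.0164, 0.0245]
tool_rot: [-2.217, -2.226, 0.0]
contact_force: [-1.1, -0.3, 0.0]
opening: 0.0001
grip_force: 0.8
```

```bash
python3 -m jog '[[[0,0.001,0],[0,0,0]],[[0,0.002,0],[0,0,0]]]';  python3 -m jog '[[[0,0.001,0],[0,0,0]],[[0,0.002,0],[0,0,0]]]'
```

```text
t: 14.35
tool_pos: [0.59, -0.0164, 0.0245]
tool_rot: [-2.217, -2.226, 0.0]
contact_force: [-1.3, -0.4, 0.0]
opening: -0.0002
grip_force: 0.8
t: 14.55
tool_pos: [0.5921, -0.0164, 0.0245]
tool_rot: [2.217, 2.226, 0.0]
contact_force: [-2.2, -0.5, -0.2]
opening: 0.0002
grip_force: 0.8
```

```bash
python3 -m jog '[[[0,0.001,0],[0,0,0]],[[0,0.002,0],[0,0,0]]]'
```

```text
t: 14.75
tool_pos: [0.594, -0.0164, 0.0245]
tool_rot: [2.217, 2.226, -0.0]
contact_force: [-0.3, -0.6, 0.1]
opening: 0.0001
grip_force: 0.8
```

```bash
python3 -m jog '[[[0,0.001,0],[0,0,0]],[[0,0.002,0],[0,0,0]]]'
```

```text
t: 14.95
tool_pos: [0.596, -0.0164, 0.0245]
tool_rot: [-2.217, -2.226, 0.0]
contact_force: [-1.3, 0.5, 0.8]
opening: -0.0001
grip_force: 0.8
```

```bash
python3 -m jog '[[[0,0.001,0],[0,0,0]],[[0,0.0015,0],[0,0,0]]]'
```

```text
t: 15.15
tool_pos: [0.5976, -0.0164, 0.0245]
tool_rot: [2.217, 2.226, 0.0]
contact_force: [-2.3, -0.2, 0.5]
opening: -0.0001
grip_force: 0.8
```

```bash
python3 -m jog '[[[0,0.001,0],[0,0,0]],[[0,0.002,0],[0,0,0]]]'
```

```text
t: 15.35
tool_pos: [0.5995, -0.0164, 0.0245]
tool_rot: [-2.217, -2.226, 0.0]
contact_force: [-1.7, -0.4, -0.6]
opening: -0.0002
grip_force: 0.8
```

```bash
python3 -m jog '[[[0,0.001,0],[0,0,0]],[[0,0.0015,0],[0,0,0]]]'
```

```text
t: 15.55
tool_pos: [0.6005, -0.0164, 0.0243]
tool_rot: [-2.216, -2.225, 0.001]
contact_force: [-3.6, 0.1, 1.5]
opening: -0.0002
grip_force: 2.1
```

```bash
python3 -m jog '[[[0,0.001,0],[0,0,0]],[[0,0.001,0],[0,0,0]]]'
```

```text
t: 15.75
tool_pos: [0.601, -0.0163, 0.0242]
tool_rot: [-2.215, -2.225, 0.003]
contact_force: [-6.2, 0.6, 2.7]
opening: 0.0002
grip_force: 2.9
```

Bumper contact. It is giving, so I'll press on gently.

```bash
python3 -m jog '[[[0,0.001,0],[0,0,0]],[[0,0.001,0],[0,0,0]]]'
```

```text
t: 15.95
tool_pos: [0.6013, -0.0163, 0.0242]
tool_rot: [-2.214, -2.224, 0.005]
contact_force: [-8.3, -0.1, 4.5]
opening: -0.0002
grip_force: 4.3
```

```bash
python3 -m jog '[[[0,0.001,0],[0,0,0]],[[0,0.001,0],[0,0,0]]]'
```

```text
t: 16.15
tool_pos: [0.6016, -0.0163, 0.0241]
tool_rot: [-2.213, -2.223, 0.007]
contact_force: [-11.8, 0.3, 7.1]
opening: 0.0001
grip_force: 5.6
```

```bash
python3 -m jog '[[[0,0.0006,0],[0,0,0]],[[0,0.0006,0],[0,0,0]]]'; python3 -m jog '[[[0,0,0],[0,0,0]],[[0,0,0],[0,0,0]],[[0,0,0],[0,0,0]],[[0,0,0],[0,0,0]],[[0,0,0],[0,0,0]]]'
```

```text
t: 16.35
tool_pos: [0.6018, -0.0163, 0.0242]
tool_rot: [-2.213, -2.222, 0.008]
contact_force: [-12.9, -1.1, 7.9]
opening: -0.0001
grip_force: 6.5
t: 16.85
tool_pos: [0.6018, -0.0163, 0.0241]
tool_rot: [-2.213, -2.222, 0.008]
contact_force: [-12.6, -0.5, 8.6]
opening: 0.0002
grip_force: 6.4
```

```bash
python3 -m jog '[[[0,0.0007,0],[0,0,0]],[[0,0.0007,0],[0,0,0]],[[0,0.0007,0],[0,0,0]],[[0,0.0007,0],[0,0,0]],[[0,0.0007,0],[0,0,0]]]'; python3 -m jog '[[[0,0,0],[0,0,0]],[[0,0,0],[0,0,0]],[[0,0,0],[0,0,0]]]'
```

```text
t: 17.35
tool_pos: [0.6021, -0.0162, 0.0241]
tool_rot: [-2.212, -2.222, 0.009]
contact_force: [-14.1, -0.9, 9.3]
opening: 0.0001
grip_force: 7.3
t: 17.65
tool_pos: [0.6021, -0.0162, 0.0241]
tool_rot: [-2.212, -2.222, 0.009]
contact_force: [-14.8, 0.1, 9.6]
opening: -0.0003
grip_force: 7.3
```

```bash
python3 -m jog '[[[0,-0.0015,0],[0,0,0]],[[0,-0.003,0],[0,0,0]],[[0,-0.0045,0],[0,0,0]],[[0,-0.006,0],[0,0,0]],[[0,-0.0075,0],[0,0,0]]]'; python3 -m jog '[[[0,-0.0015,0],[0,0,0]],[[0,-0.003,0],[0,0,0]],[[0,-0.0045,0],[0,0,0]],[[0,-0.0045,0],[0,0,0]]]'
```

```text
t: 18.15
tool_pos: [0.5986, -0.0165, 0.025]
tool_rot: [2.216, 2.225, 0.002]
contact_force: [-0.1, -0.4, -0.6]
opening: 0.0003
grip_force: 0.0
t: 18.55
tool_pos: [0.5931, -0.0164, 0.0245]
tool_rot: [2.217, 2.226, 0.0]
contact_force: [0.8, -0.8, 0.4]
opening: 0.0001
grip_force: 0.0
```

```bash
python3 -m jog '[[[0,0,-0.005],[0,0,0]],[[0,0,-0.015],[0,0,0]],[[0,0,-0.025],[0,0,0]]]'; python3 -m jog '[[[0,0,-0.03],[0,0,0]],[[0,0,-0.07],[0,0,0]],[[0,0,-0.11],[0,0,0]],[[0,0,-0.15],[0,0,0]],[[0,0,-0.18],[0,0,0]]]'; python3 -m jog '[[[-0.05,-0.03,0],[0,0,0]],[[-0.1,-0.06,0],[0,0,0]],[[-0.15,-0.1,0],[0,0,0]],[[-0.2,-0.13,0],[0,0,0]],[[-0.24,-0.15,0],[0,0,0]]]'
python3 - <<'E'
from h import *
s=optics.get_image("side");d=optics.get_image("top")
c=np.zeros((500,800,3),np.uint8);c[:500,:300]=cv2.resize(d["image"][160:340,295:403],(300,500),interpolation=cv2.INTER_CUBIC);c[:375,300:]=cv2.resize(s["image"][170:290,240:400],(500,375),interpolation=cv2.INTER_CUBIC);cv2.imwrite("pics/end.png",c)
E
```

```text
t: 18.85
tool_pos: [0.5935, -0.0164, 0.0505]
tool_rot: [2.217, 2.226, 0.0]
contact_force: [0.5, -0.3, 0.6]
opening: -0.0002
grip_force: 0.0
t: 19.35
tool_pos: [0.5942, -0.0165, 0.2343]
tool_rot: [2.214, 2.223, 0.005]
contact_force: [0.7, -0.1, 0.4]
opening: -0.0002
grip_force: 0.0
t: 19.85
tool_pos: [0.4594, -0.2293, 0.231]
tool_rot: [2.215, 2.225, 0.001]
contact_force: [0.7, -0.4, -0.6]
opening: -0.0002
grip_force: 0.0
```

View pics/end.png

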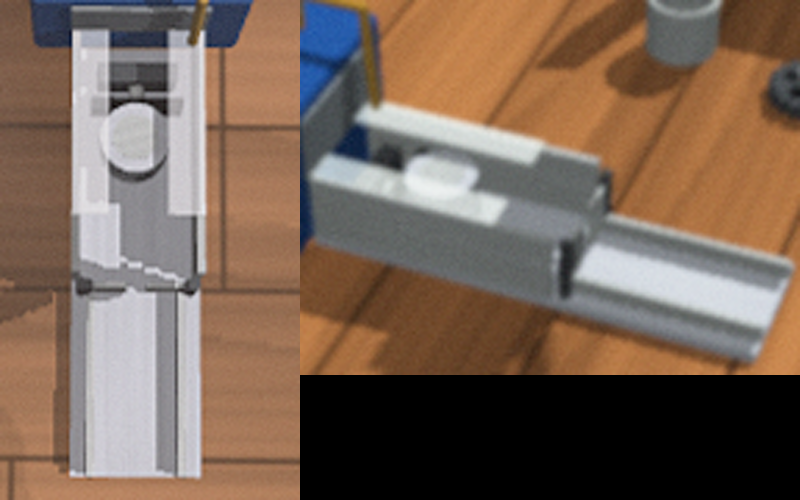

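The final picture shows the piston upright in the chamber at (133,138), against the bumper. The flaps are across the lane at y≈288, and the arm is clear.

```bash
python3 -c "
from station import job;print(job.finish_job())"
```

```text
the job is handed in; nothing more can be done
None
```

The piston stands upright inside the washer against the bumper, which I pressed with 12–15 N for just over a second; both flaps look shut behind it in the last picture, and the job was handed in at about 20 s.

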